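Load the wash-up carrier for the sink

TASK

Load the grey wash-up carrier so it can be taken to the sink: put the white mug, the aluminium measuring cup and the bar of soap side by side on the floor of its tray, with the mug and the cup standing upright and the soap lying flat, and push the dish brush, handle first, all the way down into the narrow tube at the carrier's end. Set the mug down gently rather than dropping it, and leave the bowl, tin can, jar, wooden spoon and clear tub where they are.

Things in the scene. Friction and masses are not known exactly. Their poses are not given: they have to be found in the camera images.
- carrier: grey plastic wash-up carrier, fixed to the shelf: an open tray 212 x 352 mm outside (its x by y), 200 x 340 mm inside, walls 45 mm high and 6 mm thick, floor 6 mm thick. Origin under the middle of the tray, on the shelf; z up. At its -y end, outside the tray, stands a narrow tube for a brush.
- bay (a point): middle of the tray's inner floor, 6 mm above the shelf; axes as the carrier's
- tube_mouth (a point): centre of the upper rim of the carrier's upright brush tube, 100 mm above the shelf, at carrier x 0, y -202 mm. The bore is 22 mm wide, flaring to 36 mm over the top 18 mm, and 94 mm deep; the tube is 28 mm wide outside, 42 mm at the rim. z up
- mug: white ceramic mug, 68 mm diameter, 88 mm high, 4 mm wall, 0.25 kg, standing upright. Origin at the centre of its underside, z up; its loop handle sticks out about 30 mm towards its +y
- measure: aluminium measuring cup, plain straight cylinder 64 mm diameter, 62 mm high, 3 mm wall, standing upright. Origin at the centre of its underside, z up; a flat handle 16 mm wide and 4 mm thick sticks out to 82 mm from the axis towards its +y, 57 mm up
- soap: bar of soap, plain pale rounded block 95 x 55 x 36 mm (its x, y, z), lying flat. Origin at the centre of its underside
- soap_mid (a point): centre of the bar of soap, 18 mm above its underside
- stand: small white plastic brush stand, fixed, 80 mm high, foot 76 mm diameter, neck 26 mm, with an upright 16 mm bore down to 6 mm above the shelf. Origin at the centre of its underside
- brush: purple dish brush, 180 mm long, at the start standing in the stand with its head up. Origin at the lower end of its handle, z along the handle to the head. Handle: round, 12 mm thick, from 0 to 130 mm; head: block 22 x 40 mm (its x, y) from 130 to 180 mm, with pale bristles to 26 mm on its +x side (the bristles are soft: seen only)
- tub: clear plastic tub, closed tight, 108 x 138 x 65 mm; bystander, leave alone. Origin under its centre
- bowl: white ceramic bowl, 120 mm diameter, 50 mm high; bystander, leave alone. Origin under its centre
- can: closed plain tin can, 68 mm diameter, 80 mm high; bystander, leave alone. Origin under its centre
- jar: closed glass jar, 68 mm diameter, 100 mm high; bystander, leave alone. Origin under its centre
- spoon: wooden spoon, 190 mm long, lying along its x; bystander, leave alone. Origin under its centre

How it is judged:
At the end, for the whole second after the job is handed in: Mug and measuring cup upright (within 10 degrees) and soap flat, each on the tray floor inside the walls (height within 10 mm, soap 6 mm); brush in the tube, handle end within 12 mm of its axis and at least 75 mm below the mouth, leaning under 14 degrees; all at rest (x of mug in the frame of bay between -0.1 and 0.1 m and y of mug in the frame of bay between -0.17 and 0.17 m and z of mug in the frame of bay between -0.01 and 0.01 m and angle between each of mug, measure's own z axis and vertical below 0.17 rad and x of measure in the frame of bay between -0.1 and 0.1 m and y of measure in the frame of bay between -0.17 and 0.17 m and z of measure in the frame of bay between -0.01 and 0.01 m and x of soap_mid in the frame of bay between -0.1 and 0.1 m and y of soap_mid in the frame of bay between -0.17 and 0.17 m and z of soap_mid in the frame of bay between 0.012 and 0.024 m and horizontal distance between brush and tube_mouth below 0.012 m and z of brush in the frame of tube_mouth below -0.075 m and angle between brush's own z axis and vertical below 0.25 rad and linear speed of each of mug, measure, soap, brush below 0.02 m/s); the robot touches nothing.
It fails at once if the mug is dropped or slammed on the carrier (contact force above 120 N, as from a drop of 5 cm or more) (contact force between mug and carrier above 120 N).
It fails at once if the bowl, can, jar, spoon or clear tub is pushed more than 40 mm from its place (distance of any of tub, bowl, can, jar, spoon from where it was at the start of the episode above 0.04 m).
It also fails if it takes over 72 s, if anything falls off the work surface, if the arm or the gripper's body presses on something with over 40 N, if the wrist force passes 120 N, or if a joint passes its speed limit or range.

ROBOT

A 7-joint arm with a two-finger parallel gripper is mounted at the origin on the work surface. World frame = base frame: x ahead of the robot, y to its left, z up, the work surface at z = 0. Lengths are in m, angles in rad, forces in N, time in s.
With the tool pointing down it reaches from about 0.35 to 0.9 m from the base axis. Payload 7.2 kg.
Tool frame: the origin (TCP) lies at the very end of the fingers, on their centre line; the grasp point (between the pads) lies 19 mm behind it; z points along the fingers, y is the line along which they close (so a half turn about z gives the same grasp; the last joint's range is limited). The gripper opens to 85 mm and grips with 20 to 120 N. Pads are 22 mm wide; open, the fingers measure 114 mm over their backs; the gripper's body (76 mm by 85 mm) begins 54 mm behind the grasp point. The pads swing forward as they close: fully open they stand 13 mm farther back than shut.
Start: joints at [1.126, 0.411, -0.013, 1.596, 0.006, 1.134, -0.082], TCP at [0.23, -0.581, 0.231] pointing down, gripper open.
Joint ranges: [-2.95, 2.95], [-0.29, 1.99], [-1.47, 1.44], [0.14, 2.54], [-1.03, 4.17], [0.13, 1.85], [-2.86, 2.86]. Speed limits (rad/s): [2.39, 2.39, 3.01, 3.01, 3.14, 3.14, 3.14].

INTERFACE

Orientations are given as [roll, pitch, yaw] about the fixed x, y, z axes, in that order (R = Rz(yaw) Ry(pitch) Rx(roll)).
In Python, from rig import * gives the robot as it stands.
- The arm moves only by the tool servo_tool, never from a script. Its argument "series" is one flat list of numbers, 6 for each row, row after row: the shift along the world's x, y, z in units of 30 mm (1.0 is 30 mm), then the turn, a rotation vector about the world's x, y, z in units of 8 degrees (1.0 is 8 degrees). In form: [tx, ty, tz, ax, ay, az, tx, ty, tz, ax, ay, az, ...]. A call has 1 to 20 rows; each row shifts and turns the commanded pose from where the row before left it; what a row does not reach is not made up. A row lasts 1/10 s, in which the tool goes at most 50 mm and 8.59 degrees, less where a joint would pass 70% of its speed; a pose out of reach is approached as far as the arm can. A call is refused whole if a number of a shift passes 1 or a number of a turn 1, either way. A call with a gripper value outside its range is refused whole. "fingers" is the finger opening in mm, from 0 to 85.4, set as the call begins (left out, the last holds). The fingers move at their own pace and stop on an object; the grip force is fixed at half the most. Time passes only in rows, so rows that do not move let the fingers close. It gives the time, the measured TCP pose, the force, the opening and the grip force at its end, in the units of the state.
- read_state(): the state, without advancing time (a new reading comes with each control period).
- grab_frame(name): name is "side" or "top"; returns (picture, depth): 480x640x3 uint8, red, green, blue; 480x640 float32, m along the optical axis (not along the pixel's ray), 0 where there is no reading.
- calibration(name): a dict with "fovy" (degrees; the focal length in pixels is half the picture's height over the tangent of half this angle, whatever the lens; pixels are square), "cx", "cy" (the principal point, pixels), "k1" (the pictures are not rectified: a ray, as slopes to the right and down, at radius r is drawn at 1 + k1 r^2 times it, then the intrinsics apply), "cam_to_world" (4x4, takes a point from camera to world coordinates). Camera axes: x right, y up, looking along -z (the intrinsics and any distortion apply to the point x, -y, -z); pixel columns grow to the right and rows downward; lengths in m; the calibration is good to about 2 mm. A picture is of the moment at which its call begins. calibration takes no time and is no camera call.
- close_job(): hands the job in; it is judged then, once.
The state is a dict: "time": time; "joints": joint angles; "joint_velocities": joint speeds; "tau": joint torques, N m; "ee_pos": TCP position; "orientation": TCP orientation; "wrist_force": force on the tool from outside, world axes, zero at the start; "moment": the same for the moment, N m; "opening": finger opening in m; "grip_force": force on a finger pad.
Only numpy, scipy, OpenCV 4.12 (cv2) and the standard library are available. Lean on these libraries where they do the work, as an engineer would, in place of code of your own. Each camera call takes 0.05 s, during which the arm holds its last target. There are 200 camera calls.

## Working session

There is one attempt and no reset: what is moved stays moved. The work goes in short steps, Python scripts to look and compute and a tool call to move; the robot and the scene stay as the last step left them, time stands still between calls to the robot, and variables do not carry over. Pictures are saved under pics/ and viewed, at most 10 in all, crops included, and the job is handed in when it is done.

Besides the shell and the picture viewer there is one more tool, called after "Emit:" by a JSON object that holds its "op" and its "data". servo_tool: Moves the arm, as the interface text tells. Its arguments: {"type":"object","properties":{"series":{"type":"array"},"fingers":{"type":"number"}},"required":["series"]}

```bash
mkdir -p pics; cat > h.py <<'E'
from rig import *
import numpy as np, cv2
def rays(name, uv):
    c=calibration(name); f=240/np.tan(np.radians(c["fovy"])/2)
    uv=np.atleast_2d(np.array(uv,float)); d=np.stack([(uv[:,0]-c["cx"])/f,(uv[:,1]-c["cy"])/f],1); s=d.copy()
    for _ in range(20): s=d/(1+c["k1"]*(s**2).sum(1,keepdims=True))
    return s,np.array(c["cam_to_world"])
def plane(name,uv,z):
    s,T=rays(name,uv); D=np.c_[s[:,0],-s[:,1],-np.ones(len(s))]@T[:3,:3].T; o=T[:3,3]
    return o+D*((z-o[2])/D[:,2])[:,None]
def cloud(name,depth):
    v,u=np.mgrid[0:480,0:640]; s,T=rays(name,np.c_[u.ravel(),v.ravel()]); d=depth.ravel()[:,None]
    P=np.c_[s[:,0:1]*d,-s[:,1:2]*d,-d]@T[:3,:3].T+T[:3,3]; P[d[:,0]==0]=np.nan
    return P.reshape(480,640,3)
E
python3 - <<'E'
from h import *
for n in("top","side"):
    i,d=grab_frame(n); np.savez(n+"0.npz",i=i,d=d); cv2.imwrite(f"pics/{n}0.png",i[:,:,::-1]); c=calibration(n); print(n,c)
print(read_state())
E
```

```text
top {'fovy': 51.95263481332953, 'cx': 329.2141189478309, 'cy': 239.3730317836716, 'k1': -0.012543285628895976, 'cam_to_world': array([[ 0.00263631,  0.9802344 , -0.19782207,  0.28978812],
       [-0.99998669,  0.00346146,  0.00382548, -0.09858048],
       [ 0.00443462,  0.19780935,  0.98023048,  1.33573246],
       [ 0.        ,  0.        ,  0.        ,  1.        ]])}
side {'fovy': 47.18781722656038, 'cx': 326.5409286508058, 'cy': 236.47190995539216, 'k1': -0.03657391555760805, 'cam_to_world': array([[-0.81529399,  0.34704953, -0.46352167,  0.00260095],
       [-0.57866244, -0.4591395 ,  0.674048  ,  0.70170744],
       [ 0.02110693,  0.81776986,  0.5751582 ,  0.7675924 ],
       [ 0.        ,  0.        ,  0.        ,  1.        ]])}
{'time': 0.1, 'joints': array([ 1.12578339,  0.41180087, -0.01274359,  1.59692464,  0.00560094,
        1.13425301, -0.08219453]), 'joint_velocities': array([-0.00220658, -0.00205556,  0.00108351, -0.00423847, -0.00026793,
        0.00047002, -0.00100242]), 'tau': array([ 3.18570754e-03, -6.01821542e+01,  6.84518907e-01, -3.00087690e+01,
        1.40107947e-02,  6.43175255e-03,  6.04689239e-05]), 'ee_pos': array([ 0.22980768, -0.58077563,  0.23056346]), 'orientation': array([-3.14024491e+00,  8.27629435e-05,  3.76871829e-01]), 'wrist_force': array([ 0.14004564, -0.78479212, -0.24911646]), 'moment': array([-0.02301494, -0.05493154, -0.00828118]), 'grip_force': 0.0, 'opening': 0.08555479479229659}
```

View pics/top0.png

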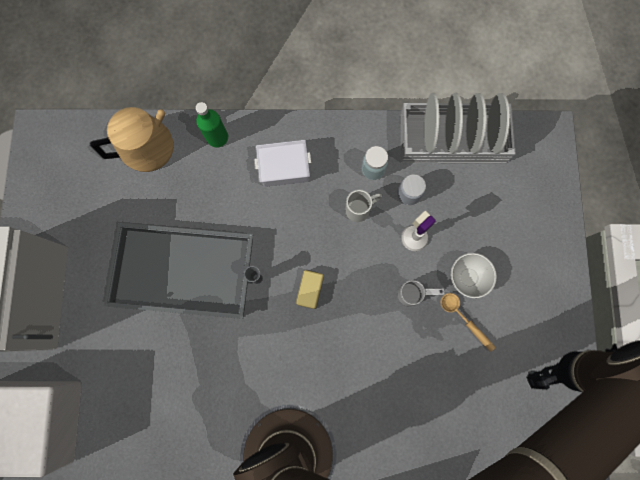

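View pics/side0.png

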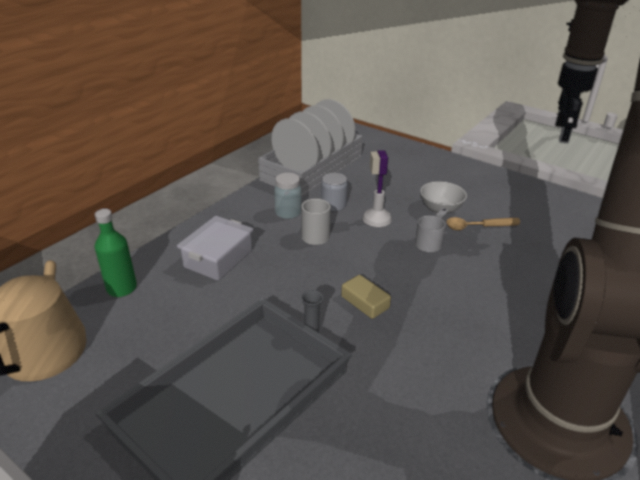

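The top view shows the tray at cols 107-253, rows 222-315, and the tube at (252,273). The mug is at (359,206) with its handle to the right. The measure is at (412,293), also with its handle to the right, the soap is at (310,289), and the stand is at (414,240) with the brush head at (425,222). The side view agrees with this. Next I'll measure with the depth cloud.

```bash
cat > m.py <<'E'
from h import *
def box(P,u0,u1,v0,v1,z0,z1):
    Q=P[v0:v1,u0:u1].reshape(-1,3); return Q[(Q[:,2]>z0)&(Q[:,2]<z1)]
def rect(Q,k=1):
    (c,s,a)=cv2.minAreaRect((Q[:,:2]*1000).astype(np.float32)); return np.round(c,1),np.round(s,1),round(a,1),len(Q)
def circ(Q):
    A=np.c_[Q[:,:2],np.ones(len(Q))]; b=(Q[:,:2]**2).sum(1); s=np.linalg.lstsq(A,b,rcond=None)[0]
    c,r=cv2.minEnclosingCircle((Q[:,:2]*1000).astype(np.float32)); return np.round(c,1),round(r,1),len(Q)
E
python3 - <<'E'
from m import *
for n in ("top",):
    z=np.load(n+"0.npz"); P=cloud(n,z["d"]); i=z["i"]
print("shelf z",np.nanmedian(P[330:360,300:400,2]))
print("tray rim",rect(box(P,95,265,215,325,.038,.052)))
Q=box(P,95,240,215,325,.038,.052)
print("tray floor",rect(box(P,112,250,225,315,.002,.010)))
print("tube rim",circ(box(P,238,268,258,290,.085,.11)))
print("soap",rect(box(P,290,330,262,315,.029,.042)))
print("mug rim",circ(box(P,338,373,185,225,.08,.095)), "mug hnd",box(P,372,390,185,215,.02,.09).mean(0))
print("meas rim",circ(box(P,395,428,275,310,.055,.07)),"hnd",box(P,432,441,284,300,.045,.07).mean(0), rect(box(P,428,442,284,300,.045,.07)))
Q=box(P,410,445,205,240,.125,.21); print("brush head",rect(Q),np.nanmax(Q[:,2]),Q.mean(0))
hsv=cv2.cvtColor(i,cv2.COLOR_RGB2HSV)
pm=((hsv[:,:,0]>125)&(hsv[:,:,0]<160)&(hsv[:,:,1]>80)); 
Q=P[pm]; Q=Q[Q[:,2]>.17]; print("purple top",rect(Q),Q[:,2].mean())
Q=box(P,396,432,222,256,.07,.09); print("stand neck",rect(Q))
Q=box(P,396,432,222,256,.004,.03); print("stand foot",circ(Q))
print("can",circ(box(P,395,430,170,205,.07,.09)),"jar",circ(box(P,358,392,140,178,.09,.11)),"bowl",circ(box(P,445,500,248,302,.04,.06)))
print("spoon",rect(box(P,438,500,290,355,.003,.04)))
# side
z=np.load("side0.npz"); P=cloud("side",z["d"]); i=z["i"]; print("SIDE")
hsv=cv2.cvtColor(i,cv2.COLOR_RGB2HSV); pm=((hsv[:,:,0]>125)&(hsv[:,:,0]<160)&(hsv[:,:,1]>80)); pm[:,:350]=0;pm[:,410:]=0
Q=P[pm]
for a in np.arange(.08,.2,.015):
    q=Q[(Q[:,2]>a)&(Q[:,2]<a+.015)]; print(round(a,3),len(q),np.round(np.median(q,0),4) if len(q) else "")
print("mug",circ(box(P,295,335,190,245,.08,.095)),"meas",circ(box(P,412,447,205,255,.055,.07)))
print("soap",rect(box(P,335,395,270,320,.03,.042)),"tube",circ(box(P,295,328,280,335,.085,.11)))
E
```

```text
shelf z -0.001645505755718979
tray rim (array([466.7, 277.2]), array([400.8, 225.2]), 85.2, 2052)
tray floor (array([475.8, 304.1]), array([244.9, 386.5]), 0.2, 7484)
tube rim (array([450.9,  91.5]), 20.9, 127)
soap (array([419.4, -52.5]), array([54.4, 94.3]), 77.1, 693)
mug rim (array([ 642.6, -182.1]), 34.6, 134) mug hnd [ 0.66467791 -0.23010704  0.05124898]
meas rim (array([ 409.8, -323.3]), 35.4, 115) hnd [ 0.4106192  -0.38111653  0.05777336] (array([ 410.7, -376.8]), array([13.6, 35. ]), 0.2, 83)
brush head (array([ 569.9, -334.5]), array([36.8, 40.7]), 40.2, 304) 0.19135063448368528 [ 0.56668115 -0.33241486  0.17638417]
purple top (array([ 404. , -459.8]), array([422.4,  97.3]), 28.8, 141) 0.19020646703226646
stand neck (array([ 560.6, -337.6]), array([25.1, 15.9]), 61.0, 37)
stand foot (array([ 555.3, -334.9]), 58.2, 386)
can (array([ 692. , -328.1]), 32.3, 430) jar (array([ 766. , -228.1]), 31.4, 389) bowl (array([ 456. , -483.4]), 60.3, 336)
spoon (array([ 335.5, -477.4]), array([169.2, 165.3]), 0.0, 763)
SIDE
0.08 17 [ 0.5629 -0.3364  0.0891]
0.095 22 [ 0.5616 -0.3362  0.1025]
0.11 26 [ 0.5626 -0.3347  0.1177]
0.125 13 [ 0.5596 -0.3334  0.1284]
0.14 40 [ 0.5519 -0.3254  0.148 ]
0.155 41 [ 0.5517 -0.3247  0.1624]
0.17 47 [ 0.5523 -0.3269  0.1793]
0.185 38 [ 0.5615 -0.3358  0.186 ]
0.2 0 
mug (array([ 641.8, -179.7]), 36.0, 219) meas (array([ 411.8, -342.8]), 58.1, 245)
soap (array([419. , -50.1]), array([58. , 96.6]), 76.6, 842) tube (array([451.6,  91.7]), 22.0, 284)
```

Emit:
{"op": "servo_tool", "data": {"series": [0.35, 0.98, 0, 0, 0, -0.24, 0.35, 0.98, 0, 0, 0, -0.24, 0.35, 0.98, 0, 0, 0, -0.24, 0.35, 0.98, 0, 0, 0, -0.24, 0.35, 0.98, 0, 0, 0, -0.24, 0.35, 0.98, 0, 0, 0, -0.24, 0.35, 0.98, 0, 0, 0, -0.24, 0.35, 0.98, 0, 0, 0, -0.24, 0.35, 0.98, -0.45, 0, 0, -0.24, 0.35, 0.98, -0.45, 0, 0, -0.24, 0.35, 0.98, -0.45, 0, 0, -0.24, 0.35, 0.98, -0.45, 0, 0, -0.24, 0.35, 0.98, -0.45, 0, 0, -0.24, 0.35, 0.98, -0.45, 0, 0, -0.24, 0.35, 0.98, -0.45, 0, 0, -0.24, 0.35, 0.98, -0.45, 0, 0, -0.24, 0.35, 0.98, -0.45, 0, 0, -0.24, 0.35, 0.98, -0.45, 0, 0, -0.24, 0, 0, 0, 0, 0, 0], "fingers": 75}}

```text
time: 2.0
ee_pos: [0.4192, -0.048, 0.095]
orientation: [-3.14, 0.002, -0.222]
wrist_force: [-0.4, -1.5, -0.3]
opening: 0.075
grip_force: 0.0
```

Emit:
{"op": "servo_tool", "data": {"series": [0, -0.1, -0.8, 0, 0, 0, 0, 0, -0.8, 0, 0, 0, 0, 0, -0.8, 0, 0, 0, 0, 0, -0.4, 0, 0, 0, 0, 0, 0, 0, 0, 0]}}

```text
time: 2.5
ee_pos: [0.4175, -0.0555, 0.011]
orientation: [3.141, 0.003, -0.226]
wrist_force: [-0.6, 0.6, 0.5]
opening: 0.0749
grip_force: 0.0
```

Emit:
{"op": "servo_tool", "data": {"series": [0, 0, 0, 0, 0, 0, 0, 0, 0, 0, 0, 0, 0, 0, 0, 0, 0, 0, 0, 0, 0, 0, 0, 0, 0, 0, 0, 0, 0, 0, 0, 0, 0, 0, 0, 0], "fingers": 30}}

```text
time: 3.1
ee_pos: [0.4195, -0.0552, 0.0133]
orientation: [3.141, -0.002, -0.227]
wrist_force: [-2.2, -0.2, 7.6]
opening: 0.0539
grip_force: 64.2
```

Emit:
{"op": "servo_tool", "data": {"series": [0, 0, 1, 0, 0, 0, 0, 0, 1, 0, 0, 0, 0.1, 0.9, 1, 0, 0, 0, 0.13, 0.96, 1, 0, 0, 0, 0.13, 0.96, 1, 0, 0, 0, 0.13, 0.96, 0, 0, 0, 0.1, 0.13, 0.96, 0, 0, 0, 0.1, 0.13, 0.96, 0, 0, 0, 0.1, 0.13, 0.96, 0, 0, 0, 0.1, 0.13, 0.96, 0, 0, 0, 0.1, 0.13, 0.96, 0, 0, 0, 0.1, 0.13, 0.96, 0, 0, 0, 0.1, 0.13, 0.96, 0, 0, 0, 0.1, 0.12, 0.96, 0, 0, 0, 0.1, 0.12, 0.96, 0, 0, 0, 0.1, 0.12, 0.96, 0, 0, 0, 0, 0.12, 0.96, -1, 0, 0, 0, 0, 0.96, -1, 0, 0, 0, 0, 0, 0, 0, 0, 0]}}

```text
time: 5.0
ee_pos: [0.4719, 0.4065, 0.0981]
orientation: [3.14, 0.006, -0.082]
wrist_force: [-0.5, -0.7, -2.0]
opening: 0.0538
grip_force: 64.5
```

Emit:
{"op": "servo_tool", "data": {"series": [0.1, -0.06, -0.9, 0, 0, 0, 0, 0, -0.9, 0, 0, 0, 0, 0, -0.55, 0, 0, 0, 0, 0, -0.15, 0, 0, 0, 0, 0, 0, 0, 0, 0, 0, 0, 0, 0, 0, 0]}}

```text
time: 5.6
ee_pos: [0.479, 0.4028, 0.0287]
orientation: [-3.14, -0.001, -0.087]
wrist_force: [-0.1, 0.3, -2.5]
opening: 0.0538
grip_force: 64.6
```

Emit:
{"op": "servo_tool", "data": {"series": [0, 0, -0.15, 0, 0, 0, 0, 0, -0.1, 0, 0, 0, 0, 0, 0, 0, 0, 0]}}

```text
time: 5.9
ee_pos: [0.4783, 0.4021, 0.0197]
orientation: [3.141, 0.0, -0.087]
wrist_force: [-1.5, 0.7, -1.9]
opening: 0.0535
grip_force: 64.6
```

Emit:
{"op": "servo_tool", "data": {"series": [0, 0, 0, 0, 0, 0, 0, 0, 0, 0, 0, 0, 0, 0, 0, 0, 0, 0], "fingers": 68}}

```text
time: 6.2
ee_pos: [0.4785, 0.4025, 0.0201]
orientation: [-3.141, -0.0, -0.087]
wrist_force: [0.2, -0.4, -0.6]
opening: 0.0681
grip_force: 0.0
```

Emit:
{"op": "servo_tool", "data": {"series": [0, 0, 1, 0, 0, 0, 0, 0, 1, 0, 0, 0, 0, 0, 1, 0, 0, 0, 0.3, -1, 1, 0, 0, -0.45, 0.3, -1, 1, 0, 0, -0.45, 0.3, -1, 0, 0, 0, -0.45, 0.3, -1, 0, 0, 0, -0.45, 0.3, -1, 0, 0, 0, -0.45, 0.3, -1, 0, 0, 0, -0.45, 0.3, -1, 0, 0, 0, -0.45, 0.3, -1, 0, 0, 0, -0.45, 0.3, -1, 0, 0, 0, -0.45, 0.3, -1, 0, 0, 0, -0.45, 0.3, -1, 0, 0, 0, -0.45, 0.3, -1, 0, 0, 0, -0.45, 0.3, -1, 0, 0, 0, -0.45, 0.3, -1, 0, 0, 0, -0.45, 0.3, -1, 0, 0, 0, -0.45, 0.3, -1, 0, 0, 0, -0.45, 0.3, -1, 0, 0, 0, -0.45], "fingers": 85}}

```text
time: 8.2
ee_pos: [0.6318, -0.1093, 0.17]
orientation: [-3.141, -0.0, -1.158]
wrist_force: [-0.1, -0.3, 0.2]
opening: 0.0848
grip_force: 0.0
```

Emit:
{"op": "servo_tool", "data": {"series": [0.3, -0.9, 0, 0, 0, 0, 0.1, -0.9, 0, 0, 0, 0, 0, -0.7, 0, 0, 0, 0, 0, 0, 0, 0, 0, 0]}}

```text
time: 8.6
ee_pos: [0.6428, -0.1879, 0.1695]
orientation: [3.14, -0.002, -1.161]
wrist_force: [0.2, -0.3, 0.5]
opening: 0.085
grip_force: 0.0
```

Emit:
{"op": "servo_tool", "data": {"series": [0, 0.22, -0.8, 0, 0, 0, 0, 0, -0.8, 0, 0, 0, 0, 0, -0.6, 0, 0, 0, 0, 0, -0.6, 0, 0, 0, 0, 0, 0, 0, 0, 0, 0, 0, 0, 0, 0, 0]}}

```text
time: 9.2
ee_pos: [0.6435, -0.1755, 0.086]
orientation: [3.142, 0.001, -1.155]
wrist_force: [0.0, -0.5, 0.3]
opening: 0.085
grip_force: 0.0
```

```bash
python3 - <<'E'
from m import *
d=None
for n in("top","side"):
    i,d=grab_frame(n); P=cloud(n,d); print(n,read_state()["ee_pos"])
    cv2.imwrite(f"pics/{n}1.png",cv2.resize((i[150:260,300:430] if n=="top" else i[130:280,230:400])[:,:,::-1],None,fx=4,fy=4))
E
```

```text
top [ 0.64399317 -0.17577658  0.08672526]
side [ 0.64422644 -0.17599275  0.08711542]
```

View pics/side1.png

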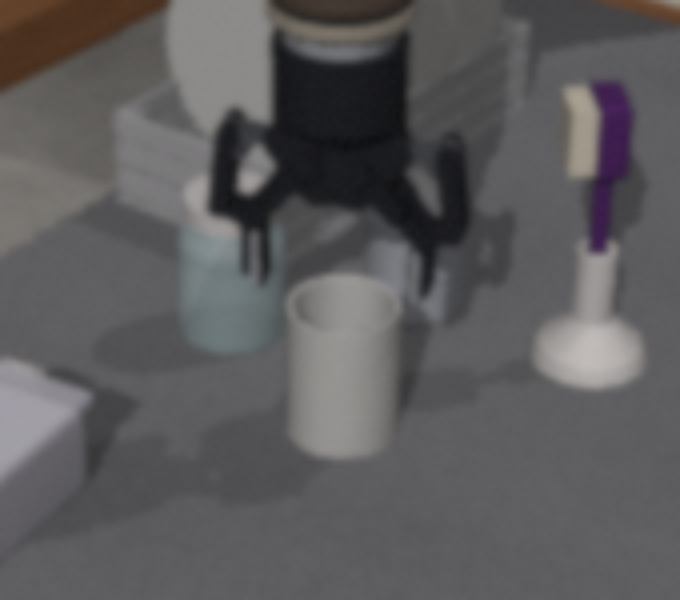

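The side crop shows the open fingers at (258,275) and (425,285), straddling the mug rim, which is centred at (343,305). I'll descend.

Emit:
{"op": "servo_tool", "data": {"series": [-0.06, -0.17, 0, 0, 0, 0, 0, 0, -0.6, 0, 0, 0, 0, 0, -0.6, 0, 0, 0, 0, 0, -0.5, 0, 0, 0, 0, 0, 0, 0, 0, 0, 0, 0, 0, 0, 0, 0]}}

```text
time: 9.9
ee_pos: [0.6417, -0.1815, 0.035]
orientation: [3.142, -0.0, -1.155]
wrist_force: [0.0, 0.1, 0.6]
opening: 0.0851
grip_force: 0.0
```

Emit:
{"op": "servo_tool", "data": {"series": [0, 0, 0, 0, 0, 0, 0, 0, 0, 0, 0, 0, 0, 0, 0, 0, 0, 0, 0, 0, 0, 0, 0, 0, 0, 0, 0, 0, 0, 0], "fingers": 40}}

```text
time: 10.4
ee_pos: [0.6427, -0.1815, 0.0363]
orientation: [-3.14, -0.002, -1.155]
wrist_force: [0.4, -0.7, 6.5]
opening: 0.0657
grip_force: 67.5
```

Emit:
{"op": "servo_tool", "data": {"series": [0, 0, 0.6, 0, 0, 0, 0, 0, 0.8, 0, 0, 0, 0, 0, 1, 0, 0, 0, -0.34, 0.97, 1, 0, 0, 0, -0.34, 0.97, 1, 0, 0, 0, -0.34, 0.97, 0, 0, 0, 0, -0.34, 0.97, 0, 0, 0, 0, -0.34, 0.97, 0, 0, 0, 0, -0.34, 0.97, 0, 0, 0, 0, -0.34, 0.97, 0, 0, 0, 0, -0.34, 0.97, 0, 0, 0, 0, -0.34, 0.97, 0, 0, 0, 0, -0.34, 0.97, 0, 0, 0, 0, -0.34, 0.97, 0, 0, 0, 0, -0.34, 0.97, 0, 0, 0, 0, -0.34, 0.97, 0, 0, 0, 0, -0.34, 0.97, 0, 0, 0, 0, -0.34, 0.97, 0, 0, 0, 0, -0.3, 0.8, 0, 0, 0, 0, 0, 0.6, 0, 0, 0, 0]}}

```text
time: 12.4
ee_pos: [0.4773, 0.2999, 0.1663]
orientation: [3.14, 0.001, -1.152]
wrist_force: [-0.3, 0.6, -1.9]
opening: 0.0657
grip_force: 67.5
```

Emit:
{"op": "servo_tool", "data": {"series": [0, 0, 0, 0, 0, 0, 0, 0, -0.5, 0, 0, 0, 0, 0, -0.8, 0, 0, 0, 0, 0, -0.8, 0, 0, 0, 0, 0, -0.8, 0, 0, 0, 0, 0, 0, 0, 0, 0, 0, 0, 0, 0, 0, 0]}}

```text
time: 13.1
ee_pos: [0.4798, 0.2957, 0.0797]
orientation: [3.141, -0.0, -1.157]
wrist_force: [-0.1, -1.5, -1.4]
opening: 0.0659
grip_force: 67.7
```

Emit:
{"op": "servo_tool", "data": {"series": [-0.27, 0.57, 0, 0, 0, 0, 0, 0, -0.5, 0, 0, 0, 0, 0, -0.4, 0, 0, 0, 0, 0, -0.2, 0, 0, 0, 0, 0, 0, 0, 0, 0, 0, 0, 0, 0, 0, 0]}}

```text
time: 13.7
ee_pos: [0.4719, 0.3136, 0.0468]
orientation: [3.141, -0.0, -1.156]
wrist_force: [-0.2, -0.2, -2.5]
opening: 0.0657
grip_force: 67.8
```

Emit:
{"op": "servo_tool", "data": {"series": [0, 0, -0.1, 0, 0, 0, 0, 0, -0.05, 0, 0, 0, 0, 0, 0, 0, 0, 0, 0, 0, 0, 0, 0, 0]}}

```text
time: 14.1
ee_pos: [0.4715, 0.3144, 0.0424]
orientation: [-3.142, 0.0, -1.155]
wrist_force: [-0.9, 0.1, -2.2]
opening: 0.0658
grip_force: 68.0
```

Emit:
{"op": "servo_tool", "data": {"series": [0, 0, -0.05, 0, 0, 0, 0, 0, 0, 0, 0, 0]}}

```text
time: 14.3
ee_pos: [0.4715, 0.3145, 0.0423]
orientation: [-3.142, 0.002, -1.155]
wrist_force: [-7.3, -2.8, 16.0]
opening: 0.0656
grip_force: 69.6
```

Emit:
{"op": "servo_tool", "data": {"series": [0, 0, 0, 0, 0, 0, 0, 0, 0, 0, 0, 0, 0, 0, 0, 0, 0, 0], "fingers": 83}}

```text
time: 14.6
ee_pos: [0.4715, 0.3144, 0.0408]
orientation: [-3.141, -0.0, -1.155]
wrist_force: [-0.3, -0.6, -0.2]
opening: 0.0834
grip_force: 0.0
```

Emit:
{"op": "servo_tool", "data": {"series": [0, 0, 0.5, 0, 0, 0, 0, 0, 0.9, 0, 0, 0, 0, 0, 1, 0, 0, 0, 0, 0, 1, 0, 0, 0, 0, 0, 1, 0, 0, 0]}}

```text
time: 15.1
ee_pos: [0.4715, 0.314, 0.175]
orientation: [-3.141, 0.0, -1.156]
wrist_force: [1.3, -0.2, 0.2]
opening: 0.0828
grip_force: 0.0
```

Emit:
{"op": "servo_tool", "data": {"series": [-0.1, -1, 0, 0, 0, -0.15, -0.1, -1, 0, 0, 0, -0.15, -0.1, -1, 0, 0, 0, -0.15, -0.1, -1, 0, 0, 0, -0.15, -0.1, -1, 0, 0, 0, -0.15, -0.1, -1, 0, 0, 0, -0.15, -0.1, -1, 0, 0, 0, -0.15, -0.1, -1, 0, 0, 0, -0.15, -0.1, -1, 0, 0, 0, -0.15, -0.1, -1, 0, 0, 0, -0.15, -0.1, -1, 0, 0, 0, -0.15, -0.1, -1, 0, 0, 0, -0.15, -0.1, -1, 0, 0, 0, -0.15, -0.1, -1, 0, 0, 0, -0.15, -0.1, -1, 0, 0, 0, -0.15, -0.1, -1, 0, 0, 0, -0.15, -0.1, -1, 0, 0, 0, -0.15, -0.1, -1, 0, 0, 0, -0.15, -0.1, -1, 0, 0, 0, -0.15, -0.1, -1, 0, 0, 0, -0.15], "fingers": 85}}

```text
time: 17.1
ee_pos: [0.4108, -0.2874, 0.1733]
orientation: [-3.141, 0.0, -1.575]
wrist_force: [1.2, 0.9, 0.2]
opening: 0.0851
grip_force: 0.0
```

Emit:
{"op": "servo_tool", "data": {"series": [0, -0.6, -0.5, 0, 0, 0, 0, -0.6, -0.8, 0, 0, 0, 0, 0, -0.8, 0, 0, 0, 0, 0, 0, 0, 0, 0, 0, 0, 0, 0, 0, 0]}}

```text
time: 17.6
ee_pos: [0.4109, -0.3221, 0.1104]
orientation: [3.141, -0.0, -1.575]
wrist_force: [0.8, 0.1, 0.5]
opening: 0.0849
grip_force: 0.0
```

```bash
python3 - <<'E'
from m import *
i,d=grab_frame("side"); P=cloud("side",d); s=read_state(); print(s["ee_pos"],s["orientation"])
cv2.imwrite("pics/side2.png",i[:,:,::-1])
i,d=grab_frame("top"); P=cloud("top",d); 
cv2.imwrite("pics/top2.png",i[:,:,::-1])
print("soap",rect(box(P,120,200,225,315,.036,.048)))
print("mug",circ(box(P,140,200,225,315,.088,.1)))
E
```

```text
[ 0.41149728 -0.32206869  0.11090893] [-3.14104706e+00 -4.73046021e-04 -1.57412281e+00]
soap (array([474., 361.]), array([217.5, 225. ]), 85.3, 1341)
mug (array([470.3, 313.6]), 34.3, 140)
```

View pics/side2.png

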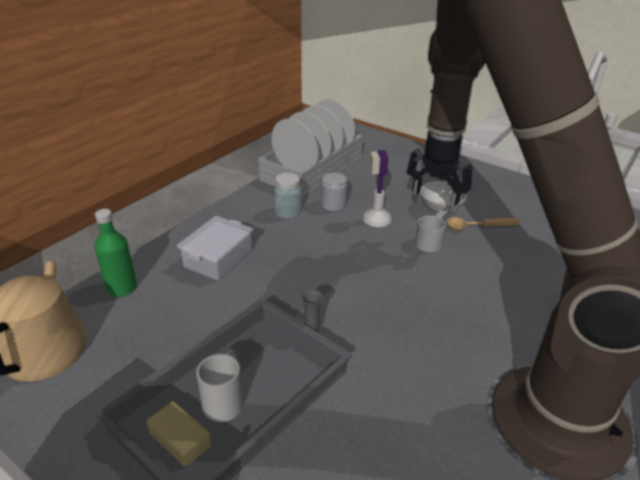

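The mug at (220,387) and soap at (178,433) are in the tray. The gripper is above the measuring cup at (430,233).

Emit:
{"op": "servo_tool", "data": {"series": [0, 0.05, -0.8, 0, 0, 0, 0, 0, -0.8, 0, 0, 0, 0, 0, -0.7, 0, 0, 0, 0, 0, -0.5, 0, 0, 0, 0, 0, 0, 0, 0, 0, 0, 0, 0, 0, 0, 0]}}

```text
time: 18.3
ee_pos: [0.4118, -0.3205, 0.0266]
orientation: [-3.141, -0.001, -1.574]
wrist_force: [0.4, -0.0, 1.1]
opening: 0.0846
grip_force: 0.0
```

Emit:
{"op": "servo_tool", "data": {"series": [0, 0, 0, 0, 0, 0, 0, 0, 0, 0, 0, 0, 0, 0, 0, 0, 0, 0, 0, 0, 0, 0, 0, 0, 0, 0, 0, 0, 0, 0], "fingers": 40}}

```text
time: 18.8
ee_pos: [0.412, -0.3206, 0.0271]
orientation: [-3.14, -0.0, -1.574]
wrist_force: [-1.2, 0.9, 8.0]
opening: 0.0617
grip_force: 64.2
```

Emit:
{"op": "servo_tool", "data": {"series": [0, 0, 0.6, 0, 0, 0, 0, 0, 0.9, 0, 0, 0, 0.09, 0.9, 1, 0, 0, -0.04, 0.09, 0.97, 1, 0, 0, -0.04, 0.09, 0.97, 1, 0, 0, -0.04, 0.09, 0.97, 0, 0, 0, -0.04, 0.09, 0.97, 0, 0, 0, -0.04, 0.09, 0.97, 0, 0, 0, -0.04, 0.09, 0.97, 0, 0, 0, -0.04, 0.09, 0.97, 0, 0, 0, -0.04, 0.09, 0.97, 0, 0, 0, -0.04, 0.09, 0.97, 0, 0, 0, -0.04, 0.09, 0.97, 0, 0, 0, -0.04, 0.09, 0.97, 0, 0, 0, -0.04, 0.09, 0.97, 0, 0, 0, -0.04, 0.09, 0.97, 0, 0, 0, -0.04, 0.09, 0.97, 0, 0, 0, 0.09, 0.97, 0, 0, 0, 0, 0.09, 0.97, 0, 0, 0, 0, 0, 0.6, 0, 0, 0, 0]}}

```text
$.series: bad value
```

Emit:
{"op": "servo_tool", "data": {"series": [0, 0.45, 0, 0, 0, 0, 0, 0, 0, 0, 0, 0, 0, 0, 0, 0, 0, 0]}}

```text
time: 19.1
ee_pos: [0.4122, -0.3072, 0.0271]
orientation: [-3.139, -0.002, -1.574]
wrist_force: [-0.6, -1.3, 10.4]
opening: 0.0615
grip_force: 66.5
```

Emit:
{"op": "servo_tool", "data": {"series": [0, 0, 0.6, 0, 0, 0, 0, 0, 0.9, 0, 0, 0, 0.09, 0.97, 1, 0, 0, -0.04, 0.09, 0.97, 1, 0, 0, -0.04, 0.09, 0.97, 1, 0, 0, -0.04, 0.09, 0.97, 0, 0, 0, -0.04, 0.09, 0.97, 0, 0, 0, -0.04, 0.09, 0.97, 0, 0, 0, -0.04, 0.09, 0.97, 0, 0, 0, -0.04, 0.09, 0.97, 0, 0, 0, -0.04, 0.09, 0.97, 0, 0, 0, -0.04, 0.09, 0.97, 0, 0, 0, -0.04, 0.09, 0.97, 0, 0, 0, -0.04, 0.09, 0.97, 0, 0, 0, -0.04, 0.09, 0.97, 0, 0, 0, -0.04, 0.09, 0.97, 0, 0, 0, -0.04, 0.09, 0.97, 0, 0, 0, 0.09, 0.97, 0, 0, 0, 0, 0.09, 0.97, 0, 0, 0, 0]}}

```text
$.series: bad value
```

Emit:
{"op": "servo_tool", "data": {"series": [0, 0.4, 0, 0, 0, 0, 0, 0, 0, 0, 0, 0, 0, 0, 0, 0, 0, 0]}}

```text
time: 19.4
ee_pos: [0.4125, -0.2951, 0.0271]
orientation: [-3.139, -0.002, -1.574]
wrist_force: [-0.3, -2.3, 11.0]
opening: 0.0615
grip_force: 66.7
```

Emit:
{"op": "servo_tool", "data": {"series": [0, 0, 0.6, 0, 0, 0, 0, 0, 0.9, 0, 0, 0, 0.1, 0.97, 1, 0, 0, -0.04, 0.1, 0.97, 1, 0, 0, -0.04, 0.1, 0.97, 1, 0, 0, -0.04, 0.1, 0.97, 0, 0, 0, -0.04, 0.1, 0.97, 0, 0, 0, -0.04, 0.1, 0.97, 0, 0, 0, -0.04, 0.1, 0.97, 0, 0, 0, -0.04, 0.1, 0.97, 0, 0, 0, -0.04, 0.1, 0.97, 0, 0, 0, -0.04, 0.1, 0.97, 0, 0, 0, -0.04, 0.1, 0.97, 0, 0, 0, -0.04, 0.1, 0.97, 0, 0, 0, -0.04, 0.1, 0.97, 0, 0, 0, -0.04, 0.1, 0.97, 0, 0, 0, -0.04, 0.1, 0.97, 0, 0, 0, -0.04, 0, 0.97, 0, 0, 0, 0]}}

```text
time: 21.2
ee_pos: [0.4554, 0.1732, 0.1604]
orientation: [3.14, 0.001, -1.656]
wrist_force: [1.4, -1.4, -1.3]
opening: 0.0614
grip_force: 66.1
```

Emit:
{"op": "servo_tool", "data": {"series": [0.1, 0.7, 0, 0, 0, 0, 0, 0, 0, 0, 0, 0, 0, 0, 0, 0, 0, 0]}}

```text
time: 21.5
ee_pos: [0.4606, 0.1903, 0.1565]
orientation: [3.139, 0.002, -1.653]
wrist_force: [-0.7, -0.6, -0.5]
opening: 0.0615
grip_force: 66.1
```

Emit:
{"op": "servo_tool", "data": {"series": [0, 0.4, -0.5, 0, 0, 0, 0, 0, -0.9, 0, 0, 0, 0, 0, -0.9, 0, 0, 0, 0, 0, -0.9, 0, 0, 0, 0, 0, -0.5, 0, 0, 0, 0, 0, -0.1, 0, 0, 0, 0, 0, 0, 0, 0, 0, 0, 0, 0, 0, 0, 0]}}

```text
time: 22.3
ee_pos: [0.4621, 0.2019, 0.044]
orientation: [3.141, 0.004, -1.655]
wrist_force: [0.3, 0.6, -1.7]
opening: 0.0617
grip_force: 66.0
```

Emit:
{"op": "servo_tool", "data": {"series": [0, 0, -0.2, 0, 0, 0, 0, 0, -0.15, 0, 0, 0, 0, 0, 0, 0, 0, 0]}}

```text
time: 22.6
ee_pos: [0.462, 0.2024, 0.0332]
orientation: [3.14, 0.005, -1.654]
wrist_force: [-2.4, 0.4, 9.7]
opening: 0.0611
grip_force: 66.9
```

Emit:
{"op": "servo_tool", "data": {"series": [0, 0, 0, 0, 0, 0, 0, 0, 0, 0, 0, 0, 0, 0, 0, 0, 0, 0], "fingers": 80}}

```text
time: 22.9
ee_pos: [0.4617, 0.2021, 0.0324]
orientation: [3.14, 0.003, -1.654]
wrist_force: [-0.7, 0.2, -0.3]
opening: 0.0795
grip_force: 0.0
```

Emit:
{"op": "servo_tool", "data": {"series": [0, 0, 0.5, 0, 0, 0, 0, 0, 0.9, 0, 0, 0, 0, 0, 1, 0, 0, 0, 0, 0, 1, 0, 0, 0, 0.2, -1, 1, 0, 0, 0.35, 0.2, -1, 1, 0, 0, 0.35, 0.2, -1, 1, 0, 0, 0.35, 0.2, -1, 0.5, 0, 0, 0.35, 0.2, -1, 0, 0, 0, 0.35, 0.2, -1, 0, 0, 0, 0.35, 0.2, -1, 0, 0, 0, 0.35, 0.2, -1, 0, 0, 0, 0.35, 0.2, -1, 0, 0, 0, 0.35, 0.2, -1, 0, 0, 0, 0.35, 0.2, -1, 0, 0, 0, 0.35, 0.2, -1, 0, 0, 0, 0.35, 0.2, -1, 0, 0, 0, 0.35, 0.2, -1, 0, 0, 0, 0.35, 0.2, -1, 0, 0, 0, 0.35, 0.2, -1, 0, 0, 0, 0.35], "fingers": 60}}

```text
time: 24.9
ee_pos: [0.5575, -0.279, 0.2389]
orientation: [3.139, 0.004, -0.87]
wrist_force: [0.9, -0.0, -1.3]
opening: 0.0609
grip_force: 48.4
```

Emit:
{"op": "servo_tool", "data": {"series": [0.1, -0.7, 0, 0, 0, 0, 0.1, -0.6, 0, 0, 0, 0, 0, 0, 0, 0, 0, 0, 0, 0, 0, 0, 0, 0]}}

```text
time: 25.3
ee_pos: [0.5632, -0.3169, 0.2389]
orientation: [3.139, 0.004, -0.873]
wrist_force: [0.1, 0.3, -1.2]
opening: 0.0607
grip_force: 48.4
```

```bash
python3 - <<'E'
from m import *
i,d=grab_frame("side"); s=read_state(); print(s["ee_pos"],s["orientation"])
cv2.imwrite("pics/side3.png",i[:,:,::-1])
P=cloud("side",d)
hsv=cv2.cvtColor(i,cv2.COLOR_RGB2HSV); pm=((hsv[:,:,0]>125)&(hsv[:,:,0]<160)&(hsv[:,:,1]>80)); pm[:,:350]=0;pm[:,410:]=0
v,u=np.nonzero(pm); print(u.min(),u.max(),v.min(),v.max())
i,d=grab_frame("top"); P=cloud("top",d)
print("meas",circ(box(P,190,250,225,315,.062,.075)),"mug",circ(box(P,140,192,225,315,.088,.1)))
E
```

```text
[ 0.56353305 -0.31613058  0.23894978] [ 3.13979378  0.00438865 -0.87177339]
378 395 86 192
meas (array([495.9, 254.6]), 5.4, 15) mug (array([470.9, 313.5]), 34.6, 136)
```

View pics/side3.png

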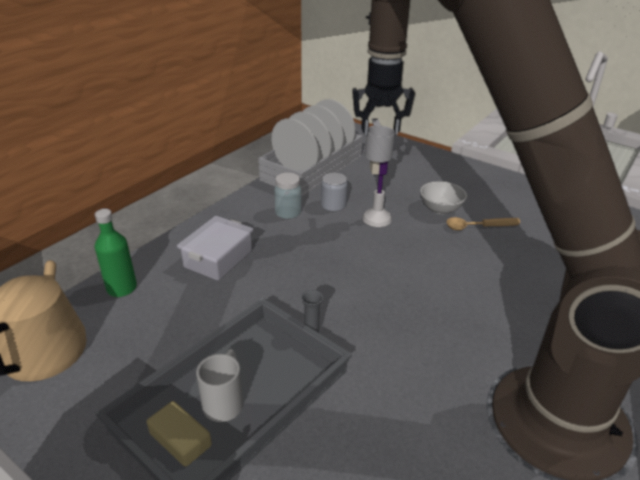

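The cup is still in the fingers at (378,140), above the brush. I set the fingers to 60 too early and they caught it again. I'll take it back up and over to the tray, then measure how it hangs.

Emit:
{"op": "servo_tool", "data": {"series": [0, 0, 0.8, 0, 0, 0, 0, 0, 0.8, 0, 0, 0, -0.2, 1, 0, 0, 0, -0.35, -0.2, 1, 0, 0, 0, -0.35, -0.2, 1, 0, 0, 0, -0.35, -0.2, 1, 0, 0, 0, -0.35, -0.2, 1, 0, 0, 0, -0.35, -0.2, 1, 0, 0, 0, -0.35, -0.2, 1, 0, 0, 0, -0.35, -0.2, 1, 0, 0, 0, -0.35, -0.2, 1, 0, 0, 0, -0.35, -0.2, 1, 0, 0, 0, -0.35, -0.2, 1, 0, 0, 0, -0.35, -0.2, 1, 0, 0, 0, -0.35, -0.2, 1, 0, 0, 0, -0.35, -0.2, 1, 0, 0, 0, -0.35, -0.2, 1, 0, 0, 0, -0.35, -0.2, 1, 0, 0, 0, -0.35, -0.2, 0.5, 0, 0, 0, 0, 0, 0.5, 0, 0, 0, 0]}}

```text
time: 27.4
ee_pos: [0.5072, 0.169, 0.2479]
orientation: [3.099, 0.041, -1.602]
wrist_force: [-0.5, -0.3, -1.0]
opening: 0.061
grip_force: 48.6
```

Emit:
{"op": "servo_tool", "data": {"series": [0, 0.3, -1, 0, 0, 0, 0, 0, -1, 0, 0, 0, 0, 0, -1, 0, 0, 0, 0, 0, -0.4, 0, 0, 0, 0, 0, 0, 0, 0, 0, 0, 0, 0, 0, 0, 0]}}

```text
time: 28.0
ee_pos: [0.5089, 0.1774, 0.1477]
orientation: [3.101, 0.042, -1.603]
wrist_force: [1.0, 0.2, -1.3]
opening: 0.0607
grip_force: 48.6
```

```bash
python3 - <<'E'
from m import *
i,d=grab_frame("side"); s=read_state(); print(s["ee_pos"],s["orientation"],s["grip_force"])
cv2.imwrite("pics/side4.png",cv2.resize(i[180:420,150:400][:,:,::-1],None,fx=2.4,fy=2.4))
E
```

```text
[0.50905557 0.17745679 0.14790263] [ 3.10187946  0.0424601  -1.60279946] 48.59546270323335
```

View pics/side4.png

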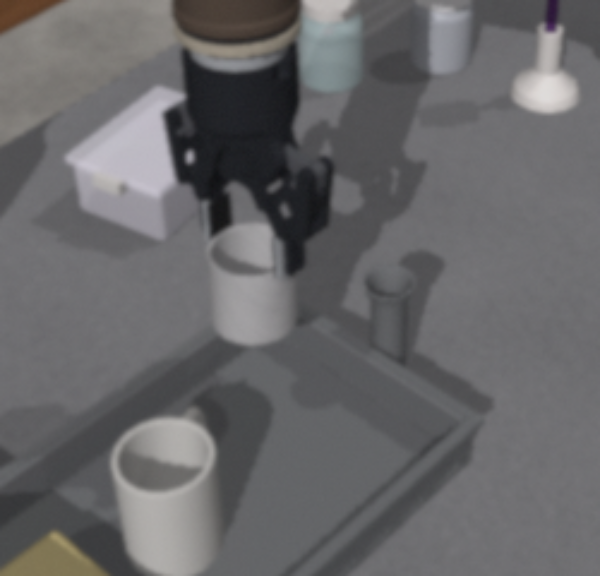

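The crop shows the cup held near its rim, upright, with its bottom at about (250,335). The tool has tilted slightly.

```bash
python3 - <<'E'
from m import *
from scipy.spatial.transform import Rotation as R
s=read_state(); a=R.from_euler("xyz",s["orientation"]); b=R.from_euler("xyz",[np.pi,0,-1.654])
print("turn units",np.degrees((b*a.inv()).as_rotvec())/8)
i,d=grab_frame("side"); P=cloud("side",d)
# cup lower part: pixels crop/2.4 + (150,180)
q=P[int(180+290/2.4):int(180+350/2.4), int(150+225/2.4):int(150+285/2.4)].reshape(-1,3)
q=q[(q[:,2]>.03)]; print(q[:,2].min(),np.percentile(q[:,2],[2,5,50]), q[:,:2].mean(0))
E
```

```text
turn units [-0.31996217 -0.26643534 -0.37263195]
0.030265268412006274 [0.10052243 0.1020935  0.125851  ] [0.49007542 0.20181109]
```

Emit:
{"op": "servo_tool", "data": {"series": [-0.8, 0.4, 0, -0.16, -0.13, -0.19, -0.77, 0.4, 0, -0.16, -0.13, -0.19, 0, 0, 0, 0, 0, 0, 0, 0, 0, 0, 0, 0]}}

```text
time: 28.5
ee_pos: [0.4612, 0.2025, 0.1471]
orientation: [3.14, -0.0, -1.653]
wrist_force: [-0.2, -1.6, -1.1]
opening: 0.0606
grip_force: 48.7
```

Emit:
{"op": "servo_tool", "data": {"series": [0, 0, -0.7, 0, 0, 0, 0, 0, -0.9, 0, 0, 0, 0, 0, -0.8, 0, 0, 0, 0, 0, -0.4, 0, 0, 0, 0, 0, 0, 0, 0, 0, 0, 0, 0, 0, 0, 0]}}

```text
time: 29.1
ee_pos: [0.4623, 0.2009, 0.0632]
orientation: [3.14, 0.0, -1.657]
wrist_force: [0.3, -1.2, -1.1]
opening: 0.0605
grip_force: 48.6
```

Emit:
{"op": "servo_tool", "data": {"series": [0, 0, -0.1, 0, 0, 0, 0, 0, 0, 0, 0, 0]}}

```text
time: 29.3
ee_pos: [0.4616, 0.2016, 0.0598]
orientation: [3.14, -0.0, -1.655]
wrist_force: [0.6, 0.2, -2.7]
opening: 0.0605
grip_force: 48.7
```

Emit:
{"op": "servo_tool", "data": {"series": [0, 0, -0.1, 0, 0, 0, 0, 0, -0.05, 0, 0, 0, 0, 0, 0, 0, 0, 0]}}

```text
time: 29.6
ee_pos: [0.4614, 0.2016, 0.0556]
orientation: [3.139, 0.0, -1.655]
wrist_force: [-1.2, -0.2, 9.4]
opening: 0.061
grip_force: 49.8
```

Emit:
{"op": "servo_tool", "data": {"series": [0, 0, -0.06, 0, 0, 0, 0, 0, 0, 0, 0, 0]}}

```text
time: 29.8
ee_pos: [0.462, 0.2014, 0.0549]
orientation: [3.14, 0.001, -1.655]
wrist_force: [-3.7, -1.0, 23.5]
opening: 0.0609
grip_force: 52.2
```

Emit:
{"op": "servo_tool", "data": {"series": [0, 0, 0.06, 0, 0, 0, 0, 0, 0, 0, 0, 0]}}

```text
time: 30.0
ee_pos: [0.4614, 0.2016, 0.0551]
orientation: [3.139, -0.001, -1.655]
wrist_force: [0.5, -0.2, 5.3]
opening: 0.0613
grip_force: 50.3
```

Emit:
{"op": "servo_tool", "data": {"series": [0, 0, 0, 0, 0, 0, 0, 0, 0, 0, 0, 0, 0, 0, 0, 0, 0, 0, 0, 0, 0.6, 0, 0, 0, 0, 0, 1, 0, 0, 0, 0, 0, 1, 0, 0, 0, 0, 0, 1, 0, 0, 0, 0, 0, 0.6, 0, 0, 0], "fingers": 80}}

```text
time: 30.8
ee_pos: [0.4691, 0.1955, 0.1682]
orientation: [3.133, 0.012, -1.638]
wrist_force: [0.4, 0.3, 0.0]
opening: 0.0798
grip_force: 0.0
```

Emit:
{"op": "servo_tool", "data": {"series": [0.2, -1, 0.5, 0, 0, 0.35, 0.2, -1, 0.5, 0, 0, 0.35, 0.2, -1, 0.5, 0, 0, 0.35, 0.2, -1, 0, 0, 0, 0.35, 0.2, -1, 0, 0, 0, 0.35, 0.2, -1, 0, 0, 0, 0.35, 0.2, -1, 0, 0, 0, 0.35, 0.2, -1, 0, 0, 0, 0.35, 0.2, -1, 0, 0, 0, 0.35, 0.2, -1, 0, 0, 0, 0.35, 0.2, -1, 0, 0, 0, 0.35, 0.2, -1, 0, 0, 0, 0.35, 0.2, -1, 0, 0, 0, 0.35, 0.2, -1, 0, 0, 0, 0.35, 0.2, -1, 0, 0, 0, 0.35, 0.2, -1, 0, 0, 0, 0.35, 0, -0.8, 0, 0, 0, 0, 0, 0, 0, 0, 0, 0], "fingers": 70}}

```text
time: 32.6
ee_pos: [0.563, -0.3145, 0.2123]
orientation: [3.131, 0.009, -0.866]
wrist_force: [-1.3, -0.2, 0.3]
opening: 0.0699
grip_force: 0.0
```

```bash
python3 - <<'E'
from m import *
s=read_state(); print(s["ee_pos"],s["orientation"])
i,d=grab_frame("top"); P=cloud("top",d)
print("meas",circ(box(P,190,235,225,315,.062,.075)),"soap",rect(box(P,125,163,240,300,.035,.043)))
i2,_=grab_frame("side")
cv2.imwrite("pics/both5.png",np.hstack([cv2.resize(i[200:340,90:290],(400,280)),cv2.resize(i2[60:270,280:580],(400,280))])[:,:,::-1])
E
```

```text
[ 0.56295805 -0.31453474  0.21229117] [ 3.1308636   0.0093099  -0.86626414]
meas (array([496.7, 254.7]), 6.1, 11) soap (array([476.1, 384.9]), array([88.6, 94.5]), 86.6, 592)
```

View pics/both5.png

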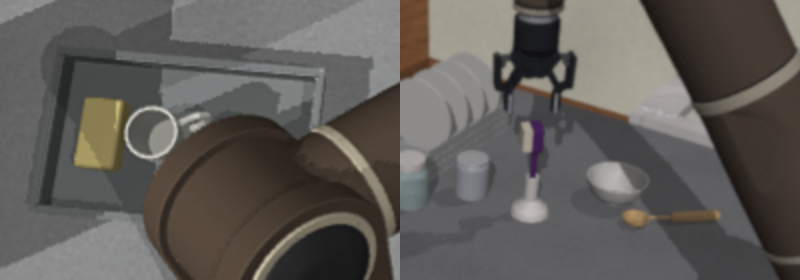

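The left half shows the soap and mug in place, with the cup hidden under the arm. The right half shows the empty gripper just off the brush head. I'll align and grip the head.

Emit:
{"op": "servo_tool", "data": {"series": [0.05, -0.8, 0, 0, 0, 0, 0, 0, 0, 0, 0, 0, 0, 0, 0, 0, 0, 0], "fingers": 75}}

```text
time: 33.0
ee_pos: [0.5665, -0.3326, 0.2121]
orientation: [3.133, 0.012, -0.859]
wrist_force: [-0.6, 0.7, -0.2]
opening: 0.0748
grip_force: 0.0
```

Emit:
{"op": "servo_tool", "data": {"series": [0, 0, -0.7, 0, 0, 0, 0, 0, -0.8, 0, 0, 0, 0, 0, -0.6, 0, 0, 0, 0, 0, 0, 0, 0, 0, 0, 0, 0, 0, 0, 0]}}

```text
time: 33.5
ee_pos: [0.5667, -0.333, 0.1496]
orientation: [3.132, 0.011, -0.859]
wrist_force: [0.3, -0.5, 0.6]
opening: 0.075
grip_force: 0.0
```

```bash
python3 - <<'E'
from m import *
s=read_state(); print(s["ee_pos"],s["orientation"])
i,d=grab_frame("top"); i2,_=grab_frame("side")
cv2.imwrite("pics/both6.png",np.hstack([cv2.resize(i[195:275,375:475],(400,320)),cv2.resize(i2[60:260,290:540],(400,320))])[:,:,::-1])
E
```

```text
[ 0.56671965 -0.33303345  0.1496099 ] [ 3.13226931  0.01111916 -0.85890989]
```

View pics/both6.png

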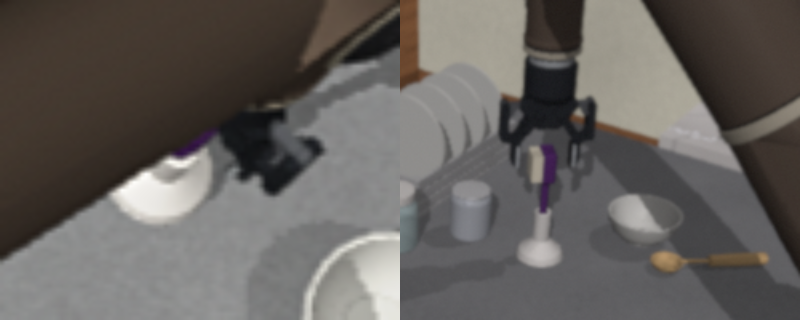

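The side view has the fingers at (515,155) and (575,160), straddling the head at (542,163). I'll make a small shift and then close.

Emit:
{"op": "servo_tool", "data": {"series": [-0.07, -0.2, -0.15, 0, 0, 0, 0, 0, 0, 0, 0, 0, 0, 0, 0, 0, 0, 0]}}

```text
time: 33.9
ee_pos: [0.5641, -0.34, 0.1451]
orientation: [3.133, 0.011, -0.86]
wrist_force: [0.7, 0.0, 0.2]
opening: 0.075
grip_force: 0.0
```

Emit:
{"op": "servo_tool", "data": {"series": [0, 0, 0, 0, 0, 0, 0, 0, 0, 0, 0, 0, 0, 0, 0, 0, 0, 0, 0, 0, 0, 0, 0, 0, 0, 0, 0, 0, 0, 0, 0, 0, 0, 0, 0, 0, 0, 0, 0, 0, 0, 0], "fingers": 5}}

```text
time: 34.6
ee_pos: [0.5645, -0.3396, 0.145]
orientation: [3.133, 0.01, -0.859]
wrist_force: [0.9, -0.3, 0.0]
opening: 0.0216
grip_force: 59.7
```

```bash
python3 - <<'E'
from m import *
s=read_state(); print(s["ee_pos"],s["orientation"],np.round(s["joints"],3),s["joints"][[1,3,5]].sum())
E
```

```text
[ 0.56454776 -0.33961279  0.14500748] [ 3.13258899  0.01049288 -0.85940826] [-0.113  0.723  0.928  1.628 -0.619  1.126 -1.452] 3.4765912635232787
```

Emit:
{"op": "servo_tool", "data": {"series": [0, 0, 0.6, 0, 0, 0, 0, 0, 0.9, 0, 0, 0, 0, 0, 1, 0, 0, 0, 0, 0, 1, 0, 0, 0, 0, 0, 0.5, 0, 0, 0, 0, 0, 0, 0, 0, 0]}}

```text
time: 35.2
ee_pos: [0.5649, -0.3404, 0.2676]
orientation: [3.134, 0.007, -0.86]
wrist_force: [0.6, -0.6, -0.9]
opening: 0.0213
grip_force: 59.5
```

```bash
python3 - <<'E'
from m import *
from scipy.optimize import least_squares
s=read_state(); print(s["ee_pos"],s["orientation"],np.round(s["joints"],3),s["wrist_force"])
i,d=grab_frame("side"); P=cloud("side",d)
hsv=cv2.cvtColor(i,cv2.COLOR_RGB2HSV); pm=((hsv[:,:,0]>125)&(hsv[:,:,0]<160)&(hsv[:,:,1]>80)); pm[:,:350]=0;pm[:,420:]=0
Q=P[pm]
for a in np.arange(.08,.29,.02):
    q=Q[(Q[:,2]>a)&(Q[:,2]<a+.02)]; print(round(a,3),len(q),np.round(np.median(q,0),4) if len(q) else "")
E
```

```text
[ 0.56486897 -0.34038309  0.26758558] [ 3.13407054  0.00741708 -0.8595899 ] [-0.15   0.618  1.011  1.493 -0.522  1.332 -1.525] [ 0.62793037 -0.64250004 -0.87962338]
0.08 0 
0.1 0 
0.12 8 [ 0.5632 -0.3376  0.1364]
0.14 30 [ 0.5627 -0.3374  0.1503]
0.16 27 [ 0.5626 -0.3363  0.1691]
0.18 36 [ 0.562  -0.3364  0.1928]
0.2 35 [ 0.5624 -0.3359  0.2095]
0.22 35 [ 0.5629 -0.3373  0.2286]
0.24 26 [ 0.5618 -0.3358  0.2466]
0.26 51 [ 0.5534 -0.326   0.2715]
0.28 61 [ 0.552  -0.326   0.2893]
```

Emit:
{"op": "servo_tool", "data": {"series": [0, 0, 0, 0, 0, 0.8, 0, 0.3, 0, 0, 0, 0.95, 0, 0.6, 0, 0, 0, 0.95, 0, 0.6, 0, 0, 0, 0.95, 0, 0.6, 0, 0, 0, 0.95, 0, 0.6, 0, 0, 0, 0.95, 0, 0.6, 0, 0, 0, 0.95, 0, 0.6, 0, 0, 0, 0.95, 0, 0.6, 0, 0, 0, 0.95, 0, 0.6, 0, 0, 0, 0.95, 0, 0.6, 0, 0, 0, 0.95, 0, 0.6, 0, 0, 0, 0.95, 0, 0, 0, 0, 0, 0]}}

```text
time: 36.55
ee_pos: [0.564, -0.1469, 0.263]
orientation: [3.136, 0.012, 0.719]
wrist_force: [0.4, 0.5, -0.8]
opening: 0.0214
grip_force: 59.5
```

```bash
python3 - <<'E'
from m import *
s=read_state(); print(s["time"],s["ee_pos"],s["orientation"],np.round(s["joints"],3))
E
```

```text
36.55 [ 0.56397878 -0.14694385  0.26303207] [3.13608    0.01160222 0.71873789] [-0.327  0.354  0.652  1.692 -0.216  1.174 -0.472]
```

Emit:
{"op": "servo_tool", "data": {"series": [0, 0.5, 0.1, 0, 0, 0.8, 0, 0.6, 0, 0, 0, 0.8, -0.3, 0.7, 0, 0, 0, 0.8, -0.3, 0.7, 0, 0, 0, 0.8, -0.3, 0.7, 0, 0, 0, 0.8, -0.3, 0.7, 0, 0, 0, 0.8, -0.3, 0.7, 0, 0, 0, 0.8, -0.3, 0.7, 0, 0, 0, 0.8, -0.3, 0.6, 0, 0, 0, 0.8, -0.3, 0.6, 0, 0, 0, 0.8, 0, 0, 0, 0, 0, 0, 0, 0, 0, 0, 0, 0]}}

```text
time: 37.75
ee_pos: [0.4921, 0.0438, 0.2671]
orientation: [3.134, 0.011, 1.825]
wrist_force: [0.2, -0.5, -1.3]
opening: 0.021
grip_force: 59.4
```

```bash
python3 - <<'E'
from m import *
s=read_state(); print(s["time"],s["ee_pos"],s["orientation"],np.round(s["joints"],3))
i,d=grab_frame("top"); P=cloud("top",d)
Q=box(P,195,250,230,312,.062,.075); Q=Q[Q[:,1]<.24]; print("meas",rect(Q), "tube",circ(box(P,238,268,258,290,.09,.11)))
E
```

```text
37.75 [0.49211421 0.04383278 0.26710783] [3.13388618 0.01115965 1.82500598] [-0.529  0.144  0.378  1.884 -0.048  1.115  0.121]
meas (array([0., 0.]), array([0., 0.]), 0.0, 0) tube (array([0., 0.]), 0.0, 0)
```

Emit:
{"op": "servo_tool", "data": {"series": [-0.5, 0.5, 0, 0, 0, 0, -0.5, 0.5, 0, 0, 0, 0, -0.35, 0.5, 0, 0, 0, 0, 0, 0, 0, 0, 0, 0, 0, 0, 0, 0, 0, 0]}}

```text
time: 38.3
ee_pos: [0.4524, 0.0885, 0.2678]
orientation: [3.132, 0.011, 1.826]
wrist_force: [-0.1, -0.3, -0.5]
opening: 0.0212
grip_force: 59.5
```

```bash
python3 - <<'E'
from m import *
s=read_state(); print(s["time"],s["ee_pos"],s["orientation"],np.round(s["joints"],3))
i,d=grab_frame("side"); P=cloud("side",d)
cv2.imwrite("pics/side7.png",cv2.resize(i[100:420,150:450][:,:,::-1],None,fx=1.8,fy=1.8))
hsv=cv2.cvtColor(i,cv2.COLOR_RGB2HSV); pm=((hsv[:,:,0]>125)&(hsv[:,:,0]<160)&(hsv[:,:,1]>80)); pm[:,:200]=0;pm[:,420:]=0
Q=P[pm]
for a in np.arange(.08,.29,.02):
    q=Q[(Q[:,2]>a)&(Q[:,2]<a+.02)]; print(round(a,3),len(q),np.round(np.median(q,0),4) if len(q) else "")
c=P[250:420,150:350].reshape(-1,3); print("tube",circ(box(P,280,345,280,335,.09,.105)), "cup rim",circ(np.array([p for p in c if .064<p[2]<.072 and abs(p[0]-.46)<.05 and .15<p[1]<.245])))
E
```

```text
38.3 [0.4523719  0.08851201 0.26777277] [3.13249306 0.01130275 1.82619471] [-0.611  0.079  0.327  1.95  -0.015  1.108 -0.023]
0.08 0 
0.1 0 
0.12 13 [0.449  0.0937 0.1367]
0.14 44 [0.4487 0.0948 0.1506]
0.16 44 [0.4492 0.0946 0.17  ]
0.18 53 [0.448  0.0944 0.1902]
0.2 57 [0.4491 0.0944 0.2096]
0.22 59 [0.4488 0.0943 0.2301]
0.24 32 [0.4485 0.0947 0.2464]
0.26 90 [0.4459 0.1089 0.271 ]
0.28 96 [0.4457 0.1091 0.2899]
tube (array([450.8,  91.5]), 22.2, 214) cup rim (array([460.1, 193.3]), 43.0, 293)
```

View pics/side7.png

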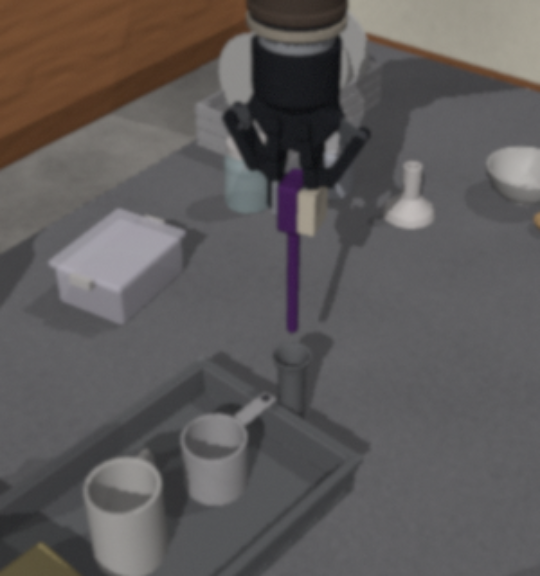

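The crop shows the brush hanging straight above the tube, with its handle end at (292,330) and the mouth at (293,355). The cup stands upright in the tray. I'll insert the brush.

Emit:
{"op": "servo_tool", "data": {"series": [-0.02, 0.03, -0.5, 0, 0, 0, 0, 0, -0.5, 0, 0, 0, 0, 0, -0.5, 0, 0, 0, 0, 0, -0.5, 0, 0, 0, 0, 0, 0, 0, 0, 0]}}

```text
time: 38.85
ee_pos: [0.4508, 0.0888, 0.2062]
orientation: [3.136, 0.012, 1.826]
wrist_force: [0.4, -0.2, -0.9]
opening: 0.0211
grip_force: 59.5
```

Emit:
{"op": "servo_tool", "data": {"series": [0, 0, -0.5, 0, 0, 0, 0, 0, -0.5, 0, 0, 0, 0, 0, -0.5, 0, 0, 0, 0, 0, -0.3, 0, 0, 0, 0, 0, 0, 0, 0, 0]}}

```text
time: 39.35
ee_pos: [0.4512, 0.0898, 0.1534]
orientation: [3.134, 0.011, 1.827]
wrist_force: [-0.3, 0.4, -0.3]
opening: 0.0213
grip_force: 59.5
```

Emit:
{"op": "servo_tool", "data": {"series": [0, 0, -0.15, 0, 0, 0, 0, 0, -0.08, 0, 0, 0, 0, 0, 0, 0, 0, 0]}}

```text
time: 39.65
ee_pos: [0.4514, 0.0904, 0.1471]
orientation: [3.132, 0.011, 1.828]
wrist_force: [-0.1, -0.3, -0.5]
opening: 0.0215
grip_force: 59.5
```

Emit:
{"op": "servo_tool", "data": {"series": [0, 0, 0, 0, 0, 0, 0, 0, 0, 0, 0, 0, 0, 0, 0, 0, 0, 0, 0, 0, 0, 0, 0, 0, 0, 0, 0, 0, 0, 0], "fingers": 70}}

```text
time: 40.15
ee_pos: [0.4513, 0.0904, 0.1471]
orientation: [3.132, 0.011, 1.828]
wrist_force: [-0.6, 0.1, -0.7]
opening: 0.0701
grip_force: 0.0
```

Emit:
{"op": "servo_tool", "data": {"series": [0, 0, 0.5, 0, 0, 0, 0, 0, 0.9, 0, 0, 0, 0, 0, 1, 0, 0, 0, 0, 0, 1, 0, 0, 0, 0.5, -1, 0, 0, 0, 0, 0.5, -1, 0, 0, 0, 0, 0.5, -1, 0, 0, 0, 0, 0.5, -1, 0, 0, 0, 0, 0.5, -1, 0, 0, 0, 0, 0, 0, 0, 0, 0, 0, 0, 0, 0, 0, 0, 0]}}

```text
time: 41.25
ee_pos: [0.5261, -0.0601, 0.2487]
orientation: [3.133, 0.011, 1.827]
wrist_force: [-0.2, 1.1, 0.4]
opening: 0.0701
grip_force: 0.0
```

```bash
python3 - <<'E'
from m import *
s=read_state(); print(s["time"],s["ee_pos"])
i,d=grab_frame("side"); P=cloud("side",d)
cv2.imwrite("pics/side8.png",i[:,:,::-1])
hsv=cv2.cvtColor(i,cv2.COLOR_RGB2HSV); pm=((hsv[:,:,0]>125)&(hsv[:,:,0]<160)&(hsv[:,:,1]>80)); pm[:,:200]=0;pm[:,420:]=0
Q=P[pm]
for a in np.arange(.09,.2,.02):
    q=Q[(Q[:,2]>a)&(Q[:,2]<a+.02)]; print(round(a,3),len(q),np.round(np.median(q,0),4) if len(q) else "")
print("top",Q[:,2].max())
i,d=grab_frame("top"); P=cloud("top",d)
print("can",circ(box(P,395,430,170,205,.07,.09)),"jar",circ(box(P,358,392,140,178,.09,.11)),"bowl",circ(box(P,445,500,248,302,.04,.06)))
E
```

```text
41.25 [ 0.52613043 -0.06010314  0.24867716]
0.09 48 [0.4536 0.0984 0.1   ]
0.11 38 [0.4539 0.0987 0.1176]
0.13 38 [0.4526 0.1135 0.1445]
0.15 81 [0.4543 0.1137 0.1603]
0.17 189 [0.4568 0.1057 0.1847]
0.19 0 
top nan
can (array([ 690.6, -328.6]), 32.9, 434) jar (array([ 764.9, -227.4]), 31.2, 393) bowl (array([ 455.7, -484.5]), 60.2, 332)
```

View pics/side8.png

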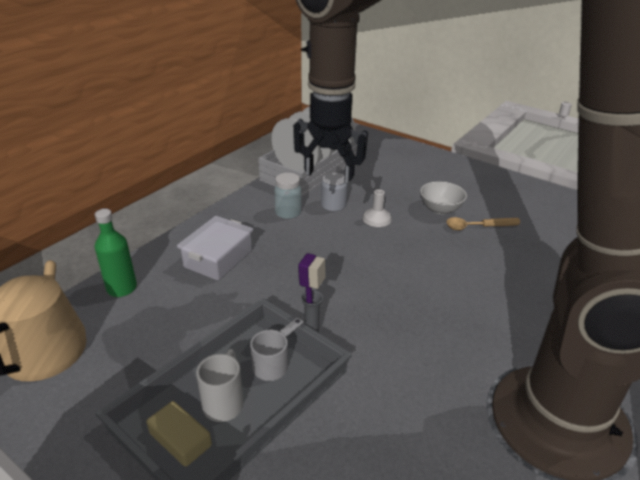

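The brush is fully down in the tube at (312,290), with its top at about 0.186 m and a lean of a few degrees. The mug (220,387) and cup (268,355) stand upright, the soap (178,433) lies flat, and the bystanders haven't moved.

```bash
python3 -c "
from rig import *
print(close_job())"
```

```text
the job is handed in; nothing more can be done
None
```

The mug, measuring cup and soap are on the tray floor, the brush is fully down in the tube and the bystanders are in place; I picked the cup up again by mistake and set it back down, and handed the job in after about 41 s without seeing a verdict.

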